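Line up the step arms along the stop rail

ROBOT

A 7-joint arm with a two-finger parallel gripper is mounted at the origin on the work surface. World frame = base frame: x ahead of the robot, y to its left, z up, the work surface at z = 0. Lengths are in m, angles in rad, forces in N, time in s.
With the tool pointing down it reaches from about 0.4 to 0.85 m from the base axis. Payload 10.4 kg.
Tool frame: the origin (TCP) lies on the centre line of the jaws, within the pads' length; the fingertips stand arm.tcp_to_tips ahead of it and the grasp point (between the pads) is the TCP (arm.tcp_to_tips is the distance from the TCP to the fingertips, in m); z points along the fingers, y is the line along which they close (so a half turn about z gives the same grasp; the last joint's range is limited). The gripper opens to 85 mm and grips with 20 to 120 N. Pads are 22 mm wide; open, the fingers measure 114 mm over their backs; the gripper's body (76 mm by 85 mm) begins 54 mm behind the grasp point. The pads swing forward as they close: fully open they stand 13 mm farther back than shut.
Start: joints at [1.197, 0.332, -0.065, 1.46, 0.022, 1.35, -0.088], TCP at [0.215, -0.587, 0.25] pointing down, gripper open.
Joint ranges: [-2.6, 2.6], [-0.5, 2.12], [-1.47, 1.34], [0.16, 2.42], [-1.27, 4.41], [0.06, 2.06], [-2.6, 2.6]. Speed limits (rad/s): [2.22, 2.22, 2.79, 2.79, 3.14, 3.14, 3.14].

INTERFACE

Orientations are given as [roll, pitch, yaw] about the fixed x, y, z axes, in that order (R = Rz(yaw) Ry(pitch) Rx(roll)).
In Python, from bench import arm, cams gives the robot as it stands.
- The arm moves only by the tool move_arm, never from a script. Its argument "targets" is a list of rows, each an object of numbers: "x", "y", "z": the shift along the tool's x, y, z in m; "spin": the turn about the tool's z in rad. A call has 1 to 5 rows; each row is the pose to reach, as a shift and turn from the pose commanded when the call began, along the tool's axes at that moment; what a row does not reach only later rows make up. A row lasts 1/10 s, in which the tool goes at most 50 mm and 8.59 degrees, less where a joint would pass 70% of its speed; a pose out of reach is approached as far as the arm can. A call with a gripper value outside its range is refused whole. "gripper" is the closure, from 0 (fully open) to 1 (shut), set as the call begins (left out, the last holds). The fingers move at their own pace and stop on an object; "squeeze" is the grip in N (left out, the last holds). Time passes only in rows, so rows that repeat a pose let the fingers close. It gives the time, the measured TCP pose, the force, the opening and the grip force at its end, in the units of the state.
- arm.read_state(): the state, without advancing time (a new reading comes with each control period).
- cams.grab_frame(name): name is "side" or "top" or "wrist"; returns a dict with "frame" (480x640x3 uint8, red, green, blue), "camera_matrix" (3x3 intrinsics, pixels), "camera_from_world" (4x4, takes a point from world to camera coordinates); the wrist camera has in their place "hand_eye" (4x4, takes a point from camera to tool coordinates, whose origin is the TCP and whose axes are the flange's). Camera axes: x right, y down, z forward; pixel columns grow to the right and rows downward; lengths in m; the calibration is good to about 2 mm. A picture is of the moment at which its call begins: read the wrist's pose just before it. There is no depth.
- arm.sign_off(): hands the job in; it is judged then, once.
The state is a dict: "t": time; "qpos": joint angles; "qd": joint speeds; "joint_torque": joint torques, N m; "position": TCP position; "ee_rot": TCP orientation; "ft_force": force on the tool from outside, world axes, zero at the start; "torque": the same for the moment, N m; "width": opening from 0.0 (shut) to 1.0 (fully open); "grasp_force": force on a finger pad.
Only numpy, scipy, OpenCV 4.12 (cv2) and the standard library are available. Lean on these libraries where they do the work, as an engineer would, in place of code of your own. Each camera call takes 0.05 s, during which the arm holds its last target. There are 200 camera calls.

TASK

Line up the two loose black step arms for drilling, beside the one that already lies at the middle of the rail: slide each so that it lies flat on the bench with its whole long side snug against the robot's side of the aluminium stop rail, red end towards the rail's red end, one arm either side of the middle one. Leave the middle arm and everything else on the bench where it is.

Things in the scene. Friction and masses are not known exactly. Their poses are not given: they have to be found in the camera images.
- rail: straight aluminium stop rail fixed to the bench, 700 long, 30 high, 8 thick, with a 4 mm high foot flange on its far side. Origin: on the bench at the middle of its near face (the face towards the robot, against which the arms go). x: square to the face, away from the robot; y: along the rail towards its red end (the robot's left); z: up.
- rail_red_end (a point): the red-painted end of the rail (last 60 mm red): point on its near face, 350 mm along y from its middle, 15 mm above the bench.
- bar_a: first loose arm, starts askew on the left between robot and rail: step arm for a car footboard: a plain straight black bar with square long sides, 160 long x 36 wide x 22 high, 0.35 kg, red cap over the last 26 mm of one end, lying flat on the bench. Origin: centre of its underside. x: along its length to the red end; y: across; z: up.
- bar_b: second loose arm, starts askew on the right between robot and rail: step arm for a car footboard: a plain straight black bar with square long sides, 160 long x 36 wide x 22 high, 0.35 kg, red cap over the last 26 mm of one end, lying flat on the bench. Origin: centre of its underside. x: along its length to the red end; y: across; z: up.
- bar_ref: the arm already in place at the middle of the rail, loose but to be left alone: step arm for a car footboard: a plain straight black bar with square long sides, 160 long x 36 wide x 22 high, 0.35 kg, red cap over the last 26 mm of one end, lying flat on the bench. Origin: centre of its underside. x: along its length to the red end; y: across; z: up.
- spanner: steel spanner, 140 long, lying in front of the middle arm between the two loose arms, pointing roughly away from the robot. Origin: under its middle. x: along it.
- tub: small glass jar with a green lid, 64 diameter x 60 high, standing beyond the rail. Origin: centre of its underside.
- tape: yellow roll of tape, 70 diameter x 25 high, lying beyond the rail. Origin: centre of its underside.
- motor: small black electric motor, 120 long x 54 wide x 54 high, lying beyond the rail. Origin: on the bench below its middle. x: towards its shaft.
- drill: orange cordless drill lying on its side at the far right, about 215 long x 200 x 55 high. Origin: on the bench below its barrel. x: towards its chuck (about away to the right), handle towards the robot.
- driver: screwdriver with red handle, 180 long, lying at the far left. Origin: under its middle. x: towards its tip.
Things that resemble listed ones, but are neither listed nor needed, are in the scene too. Leave any green look-alike of the bar_b alone.

How it is judged:
At the end, for the whole second after the job is handed in: All three step arms at rest, flat (0.06 rad, within 5 mm of the bench), on the robot's side of the rail, gap under 5 mm at mid-length, within 0.04 rad of parallel, inside the rail's length, red ends to the rail's red end, the loose ones either side of the middle one (x of bar_a in the frame of rail between -0.023 and -0.012 m and y of bar_a in the frame of rail between -0.275 and 0.275 m and angle between the x axis of each of bar_a, bar_b, bar_ref and the y axis of rail, either way round below 0.04 rad and angle between each of bar_a, bar_b, bar_ref's own z axis and vertical below 0.06 rad and height (world z) of each of bar_a, bar_b, bar_ref below 0.005 m and x of rail_red_end in the frame of bar_a above 0 m and linear speed of each of bar_a, bar_b, bar_ref below 0.01 m/s and x of bar_b in the frame of rail between -0.023 and -0.012 m and y of bar_b in the frame of rail between -0.275 and 0.275 m and x of rail_red_end in the frame of bar_b above 0 m and x of bar_ref in the frame of rail between -0.023 and -0.012 m and y of bar_ref in the frame of rail between -0.275 and 0.275 m and x of rail_red_end in the frame of bar_ref above 0 m and ((y of bar_a in the frame of rail above 0 m and y of bar_b in the frame of rail below 0 m) or (y of bar_a in the frame of rail below 0 m and y of bar_b in the frame of rail above 0 m))); the robot touches nothing.
It fails at once if the middle arm is shifted by more than 15 mm (distance of bar_ref from where it was at the start of the episode above 0.015 m).
It fails at once if another thing on the bench (spanner, tub, tape, motor, drill, screwdriver) is shifted by more than 25 mm (distance of any of spanner, tub, tape, motor, drill, driver from where it was at the start of the episode above 0.025 m).
It also fails if it takes over 53 s, if anything falls off the work surface, if the arm or the gripper's body presses on something with over 40 N, if the wrist force passes 120 N, or if a joint passes its speed limit or range.

## Working session

There is one attempt and no reset: what is moved stays moved. The work goes in short steps, Python scripts to look and compute and a tool call to move; the robot and the scene stay as the last step left them, time stands still between calls to the robot, and variables do not carry over. Pictures are saved under pics/ and viewed, at most 10 in all, crops included, and the job is handed in when it is done.

Besides the shell and the picture viewer there is one more tool, called after "Emit:" as name(argument=value, ...), one argument or row to a line, values as JSON. move_arm: Moves the arm, as the interface text tells. Its arguments: {"type":"object","properties":{"targets":{"type":"array","items":{"type":"object","properties":{"x":{"type":"number"},"y":{"type":"number"},"z":{"type":"number"},"spin":{"type":"number"}}}},"gripper":{"type":"number"},"squeeze":{"type":"number"}},"required":["targets"]}

```bash
mkdir -p pics; ls
python3 - <<'E'
from bench import arm, cams
import cv2, numpy as np, pickle
s=arm.read_state(); print(s); print(arm.tcp_to_tips)
d={}
for n in ("side","top"):
    f=cams.grab_frame(n); d[n]=f; cv2.imwrite(f"pics/{n}0.png",f["frame"][:,:,::-1]); print(n,f["camera_matrix"],f["camera_from_world"])
pickle.dump(d,open("f0.pkl","wb"))
E
```

```text
pics
{'t': 0.0, 'qpos': array([ 1.19741978,  0.33286571, -0.06468441,  1.46094218,  0.02155317,
        1.34990051, -0.08849934]), 'qd': array([-8.73350635e-04,  7.24013135e-05, -1.66537194e-03,  6.49886965e-04,
       -3.22102868e-04, -6.62144876e-04,  2.13506639e-04]), 'joint_torque': array([-1.11773606e-03, -6.25446510e+01,  4.81463608e-02, -3.91613138e+01,
        1.60854904e-02,  9.96934745e-03, -2.28394617e-05]), 'position': array([ 0.21464773, -0.58661185,  0.2495193 ]), 'ee_rot': array([-3.14017004e+00,  2.58555656e-05,  3.50773196e-01]), 'ft_force': array([-0.34856722,  0.09333773, -0.33234479]), 'torque': array([-0.04109845,  0.04594773, -0.02074864]), 'grasp_force': 0.0, 'width': 1.003751513854711}
0.019
side [[558.01048064   0.         320.09188998]
 [  0.         558.01048064 234.57687479]
 [  0.           0.           1.        ]] [[-0.99806125 -0.06000956 -0.01651018  0.51873246]
 [-0.0180194   0.53251306 -0.84622996  0.07220954]
 [ 0.05957377 -0.84429183 -0.53256199  1.32231304]
 [ 0.          0.          0.          1.        ]]
top [[538.18873847   0.         316.81685138]
 [  0.         538.18873847 236.91268002]
 [  0.           0.           1.        ]] [[-0.0194365  -0.99974224  0.01173388 -0.02775627]
 [-0.99319422  0.01795855 -0.11507709  0.49117506]
 [ 0.1148367  -0.01389072 -0.99328726  1.57386977]
 [ 0.          0.          0.          1.        ]]
```

View pics/top0.png

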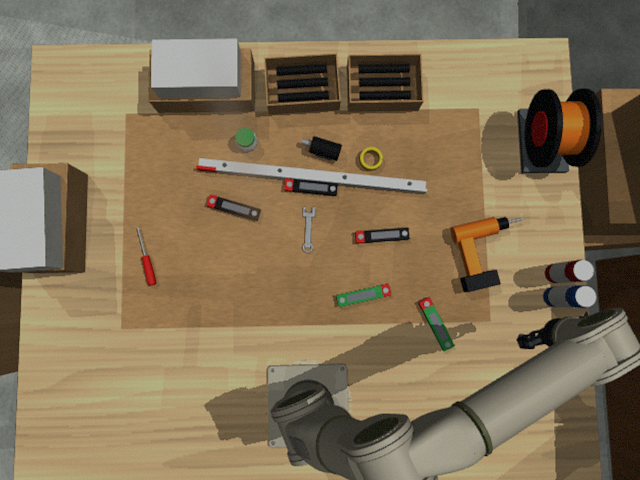

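View pics/side0.png

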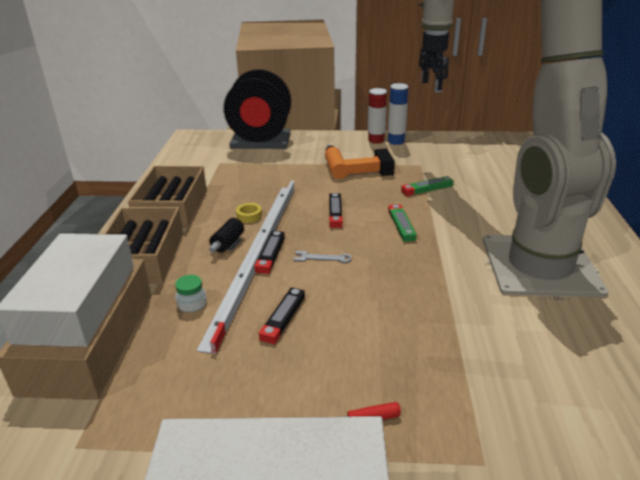

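The top view shows five bar-shaped things. The black ones with red caps are bar_a (233,208), bar_b (382,236) and the one at the rail (310,187), which is bar_ref. The two green ones at (363,296) and (436,323) are look-alikes, so I leave them alone. All the red caps already point left, towards the rail's red end at (207,166).

```bash
cat > h.py <<'E'
import numpy as np, cv2
def ray(f,uv,z):
    K=f["camera_matrix"];T=f["camera_from_world"];R=T[:3,:3];c=-R.T@T[:3,3]
    uv=np.atleast_2d(uv).astype(float)
    d=np.c_[uv,np.ones(len(uv))]@np.linalg.inv(K).T@R
    return (c+d*((z-c[2])/d[:,2])[:,None])[:,:2]
def tri(f1,p1,f2,p2):
    P=[f["camera_matrix"]@f["camera_from_world"][:3] for f in (f1,f2)]
    X=cv2.triangulatePoints(P[0],P[1],np.float64(p1).reshape(2,1),np.float64(p2).reshape(2,1)); return (X[:3]/X[3]).ravel()
def masks(f):
    h=cv2.cvtColor(f["frame"],cv2.COLOR_RGB2HSV); H,S,V=cv2.split(h)
    red=((H<6)|(H>172))&(S>150)&(V>90)
    dark=(V<50)
    grey=(S<70)
    return red,dark,grey
def blob(m,u,v,r):
    w=np.zeros_like(m,np.uint8); w[v-r:v+r,u-r:u+r]=m[v-r:v+r,u-r:u+r]
    w=cv2.morphologyEx(w,cv2.MORPH_CLOSE,np.ones((3,3)))
    c,_=cv2.findContours(w,cv2.RETR_EXTERNAL,cv2.CHAIN_APPROX_NONE)
    return max(c,key=cv2.contourArea)[:,0]
def rect(p):
    (c,s,a)=cv2.minAreaRect((p*1000).astype(np.float32))
    if s[0]<s[1]: s=s[::-1]; a+=90
    a=(a+90)%180-90
    if a<0:a+=180
    return np.array(c)/1000,np.round(s,1),a
E
python3 - <<'E'
import pickle; from h import *
d=pickle.load(open("f0.pkl","rb")); t,s=d["top"],d["side"]
red,dark,grey=masks(t); m=(red|dark|grey)
for n,u,v in (("a",233,208),("b",382,236)):
    c=blob(m,u,v,32); print(n,rect(ray(t,c,.022)), "reddest",ray(t,blob(red,u-22,v-3,12).mean(0),.022))
# rail top near edge: grey bright
V=t["frame"].max(2); 
for u in (220,250,270,350,380,410):
    col=(grey|red)[:,u]&(V[:,u]>100); r=[v for v in range(150,205) if col[v]]; print(u,r[0],r[-1],ray(t,[u,r[0]],.03),ray(t,[u,r[-1]],.03),ray(t,[u,r[-1]],0))
# heights: red cap centroids across views
rs,ds,gs=masks(s)
for n,p,q in (("a",(212,203),(270,334)),("b",(360,237),(335,221)),("ref",(289,184),(264,264))):
    a=blob(red,*p,10).mean(0); b=blob(rs,*q,12).mean(0); print(n,a,b,tri(t,a,s,b))
w=cv2.resize(t["frame"][150:350,150:470],None,fx=2.5,fy=2.5,interpolation=cv2.INTER_CUBIC)
cv2.imwrite("pics/crop.png",w[:,:,::-1])
E
```

```text
a (array([0.58640686, 0.21547299]), array([155.6,  36.3]), 72.15803527832031) reddest [[0.60686159 0.27737215]]
b (array([ 0.49286365, -0.23191484]), array([157.8,  35.9]), 92.8098874092102) reddest [[ 0.49024476 -0.16538721]]
220 160 170 [[0.72932355 0.25069402]] [[0.69849125 0.25065643]] [[0.70588557 0.25566282]]
250 163 173 [[0.71857612 0.1603373 ]] [[0.68776684 0.16049664]] [[0.69495883 0.16380206]]
270 165 175 [[0.711411   0.10009819]] [[0.68061708 0.10038882]] [[0.68767418 0.10256024]]
350 173 183 [[ 0.68274932 -0.1408686 ]] [[ 0.65201681 -0.14005275]] [[ 0.65853434 -0.14241752]]
380 176 186 [[ 0.67200068 -0.23123541]] [[ 0.64129121 -0.23022259]] [[ 0.64760638 -0.23428852]]
410 179 189 [[ 0.66125176 -0.32160454]] [[ 0.63056532 -0.32039475]] [[ 0.63667814 -0.32616187]]
a [211.5        200.61764706] [268.86111111 333.65277778] [0.60679304 0.27876297 0.01403342]
b [359.69444444 236.5       ] [335.47826087 221.65217391] [ 0.48993582 -0.16634612  0.01112314]
ref [288.37142857 183.85714286] [262.6779661  266.06779661] [0.65419881 0.04601585 0.01301411]
```

View pics/crop.png

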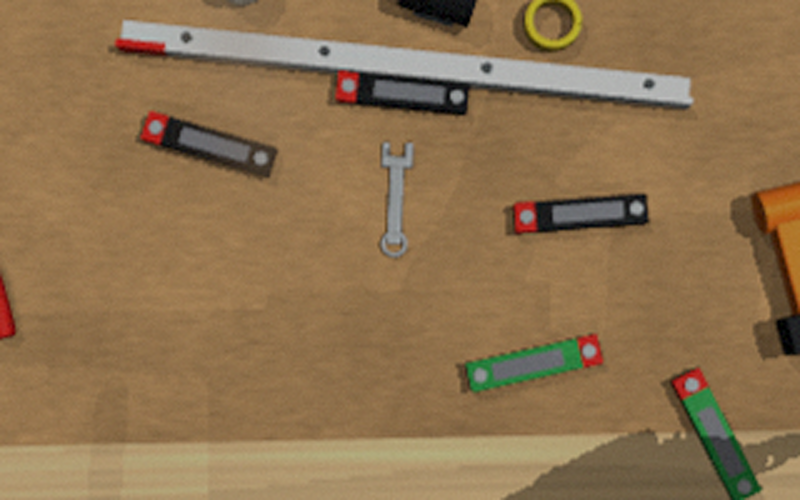

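The crop confirms the black bars (2.5× crop: bar_a (208,145), bar_b (580,213)). The triangulated cap heights of 11–14 mm fit a 22 mm bar. The rail face runs at yaw −0.119. My plan is to use the open gripper as a two-finger fence, square to the rail, and push each bar straight onto it. bar_b goes first.

Emit:
move_arm(
  targets=[
    {"x":0.04,"y":-0.03,"spin":0.12},
    {"x":0.08,"y":-0.06,"spin":0.24},
    {"x":0.12,"y":-0.1,"spin":0.36},
    {"x":0.16,"y":-0.13,"spin":0.47},
    {"x":0.2,"y":-0.16,"spin":0.47},
  ],
  gripper=0,
)

```text
invalid input at $.targets[0]: expected keys x, y, z, spin
```

Emit:
move_arm(
  targets=[
    {"x":0.04,"y":-0.03,"z":0,"spin":0.12},
    {"x":0.08,"y":-0.06,"z":0,"spin":0.24},
    {"x":0.12,"y":-0.1,"z":0,"spin":0.36},
    {"x":0.16,"y":-0.13,"z":0,"spin":0.47},
    {"x":0.2,"y":-0.16,"z":0,"spin":0.47},
  ],
  gripper=0,
)

```text
t: 0.6
position: [0.3445, -0.3715, 0.2501]
ee_rot: [3.141, 0.0, -0.123]
ft_force: [0.7, -0.4, 0.1]
width: 0.999
grasp_force: 0.0
```

Emit:
move_arm(
  targets=[
    {"x":0.02,"y":-0.04,"z":0.02,"spin":0},
    {"x":0.035,"y":-0.08,"z":0.04,"spin":0},
    {"x":0.05,"y":-0.115,"z":0.07,"spin":0},
    {"x":0.068,"y":-0.152,"z":0.09,"spin":0},
    {"x":0.068,"y":-0.152,"z":0.13,"spin":0},
  ],
)

```text
t: 1.1
position: [0.4338, -0.2258, 0.1213]
ee_rot: [-3.141, -0.005, -0.112]
ft_force: [0.2, -2.1, -0.6]
width: 1.001
grasp_force: 0.0
```

```bash
cat > w.py <<'E'
import sys,cv2,numpy as np
from bench import arm,cams
s=arm.read_state(); print(s["t"],s["position"].round(4),s["ee_rot"].round(4),s["ft_force"].round(1))
for n in sys.argv[2:]:
    f=cams.grab_frame(n); cv2.imwrite(f"pics/{sys.argv[1]}_{n}.png",f["frame"][:,:,::-1])
E
python3 w.py b1 wrist
```

```text
1.1 [ 0.4338 -0.2258  0.1213] [-3.1414 -0.005  -0.1117] [ 0.2 -2.1 -0.6]
```

View pics/b1_wrist.png

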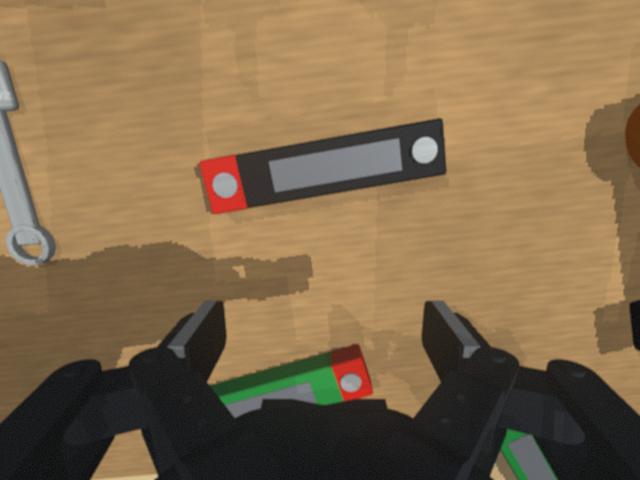

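Emit:
move_arm(
  targets=[
    {"x":0,"y":0,"z":0.045,"spin":0},
    {"x":0,"y":0,"z":0.075,"spin":0},
    {"x":0,"y":0,"z":0.09,"spin":0},
    {"x":0,"y":0,"z":0.098,"spin":0},
    {"x":0,"y":0,"z":0.098,"spin":0},
  ],
)

```text
t: 1.65
position: [0.4291, -0.231, 0.022]
ee_rot: [-3.141, 0.001, -0.12]
ft_force: [-0.4, 0.0, 0.8]
width: 0.997
grasp_force: 0.0
```

```bash
python3 w.py b2 wrist
```

```text
1.65 [ 0.4291 -0.231   0.022 ] [-3.1413e+00  1.5000e-03 -1.2000e-01] [-0.4  0.   0.8]
```

View pics/b2_wrist.png

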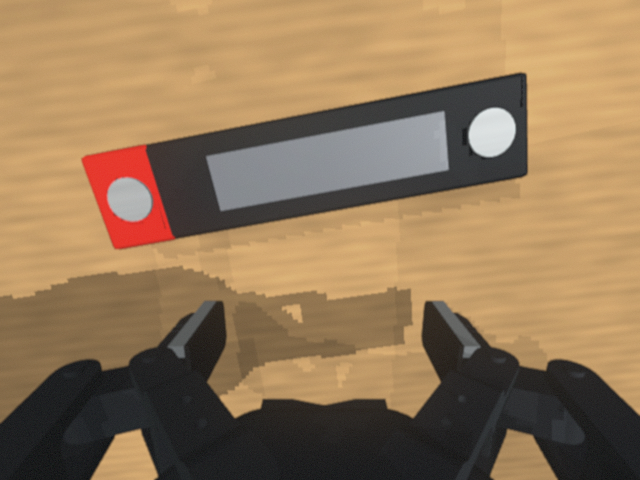

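Emit:
move_arm(
  targets=[
    {"x":0.015,"y":0,"z":0,"spin":0},
    {"x":0.03,"y":0,"z":0,"spin":0},
    {"x":0.04,"y":0,"z":0,"spin":0},
    {"x":0.05,"y":0,"z":0,"spin":0},
    {"x":0.06,"y":0,"z":0,"spin":0},
  ],
)

```text
t: 2.2
position: [0.4889, -0.2381, 0.0228]
ee_rot: [3.141, 0.002, -0.12]
ft_force: [-6.9, 0.3, 6.0]
width: 1.002
grasp_force: 3.4
```

Emit:
move_arm(
  targets=[
    {"x":0.012,"y":0,"z":0,"spin":0},
    {"x":0.024,"y":0,"z":0,"spin":0},
    {"x":0.036,"y":0,"z":0,"spin":0},
    {"x":0.048,"y":0,"z":0,"spin":0},
    {"x":0.06,"y":0,"z":0,"spin":0},
  ],
)

```text
t: 2.7
position: [0.5486, -0.2455, 0.0228]
ee_rot: [3.141, 0.002, -0.12]
ft_force: [-6.9, -0.5, 4.2]
width: 1.0
grasp_force: 3.1
```

```bash
python3 w.py b3 wrist top
```

```text
2.7 [ 0.5486 -0.2455  0.0228] [ 3.141e+00  1.500e-03 -1.200e-01] [-6.9 -0.5  4.2]
```

View pics/b3_wrist.png

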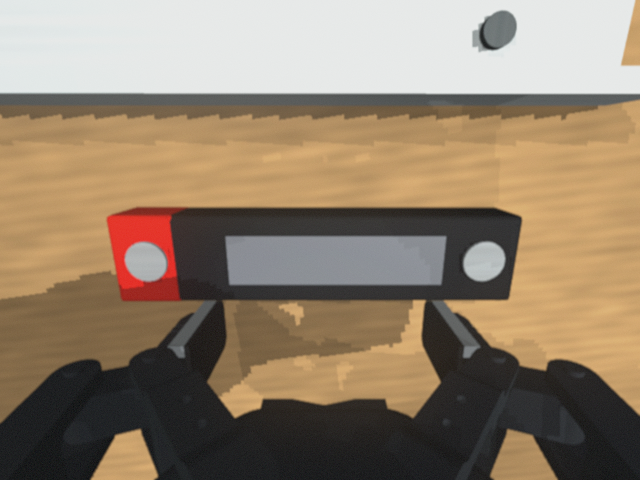

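The bar lies squarely against both fingers and parallel to the rail (the bar's far edge is at row 208, the rail face at row 105). That leaves about 40 mm to push.

Emit:
move_arm(
  targets=[
    {"x":0.01,"y":0,"z":0,"spin":0},
    {"x":0.018,"y":0,"z":0,"spin":0},
    {"x":0.024,"y":0,"z":0,"spin":0},
    {"x":0.029,"y":0,"z":0,"spin":0},
    {"x":0.033,"y":0,"z":0,"spin":0},
  ],
)

```text
t: 3.3
position: [0.5814, -0.249, 0.0224]
ee_rot: [3.141, 0.001, -0.119]
ft_force: [-6.0, -0.1, 4.4]
width: 1.003
grasp_force: 3.0
```

Emit:
move_arm(
  targets=[
    {"x":0.001,"y":0,"z":0,"spin":0},
    {"x":0.002,"y":0,"z":0,"spin":0},
    {"x":0.003,"y":0,"z":0,"spin":0},
  ],
)

```text
t: 3.6
position: [0.5841, -0.2492, 0.0224]
ee_rot: [3.141, 0.001, -0.119]
ft_force: [-6.0, 0.4, 5.0]
width: 0.999
grasp_force: 3.0
```

```bash
python3 w.py b4 wrist
```

```text
3.6 [ 0.5841 -0.2492  0.0224] [ 3.1415e+00  9.0000e-04 -1.1940e-01] [-6.   0.4  5. ]
```

View pics/b4_wrist.png

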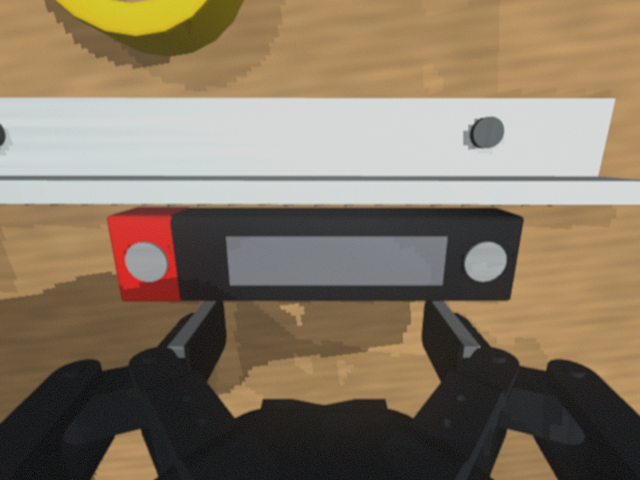

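Emit:
move_arm(
  targets=[
    {"x":0.001,"y":0,"z":0,"spin":0},
    {"x":0.002,"y":0,"z":0,"spin":0},
    {"x":0.003,"y":0,"z":0,"spin":0},
    {"x":0.004,"y":0,"z":0,"spin":0},
  ],
)

```text
t: 4.05
position: [0.5881, -0.2497, 0.0224]
ee_rot: [3.141, 0.001, -0.119]
ft_force: [-5.2, -1.0, 4.0]
width: 1.001
grasp_force: 2.9
```

Emit:
move_arm(
  targets=[
    {"x":0.001,"y":0,"z":0,"spin":0},
    {"x":0.002,"y":0,"z":0,"spin":0},
    {"x":0.003,"y":0,"z":0,"spin":0},
  ],
)

```text
t: 4.35
position: [0.5898, -0.25, 0.0222]
ee_rot: [-3.142, 0.004, -0.12]
ft_force: [-14.8, 3.4, 11.8]
width: 0.998
grasp_force: 7.7
```

Emit:
move_arm(
  targets=[
    {"x":0.001,"y":0,"z":0,"spin":0},
    {"x":0.0015,"y":0,"z":0,"spin":0},
  ],
)

```text
t: 4.55
position: [0.59, -0.25, 0.0222]
ee_rot: [-3.141, 0.007, -0.12]
ft_force: [-21.6, 4.5, 16.2]
width: 1.0
grasp_force: 10.6
```

Firm contact: the force is rising and the tool has stopped. I back off and look.

Emit:
move_arm(
  targets=[
    {"x":-0.005,"y":0,"z":0,"spin":0},
    {"x":-0.02,"y":0,"z":0,"spin":0},
    {"x":-0.04,"y":0,"z":-0.03,"spin":0},
    {"x":-0.05,"y":0,"z":-0.07,"spin":0},
    {"x":-0.05,"y":0,"z":-0.1,"spin":0},
  ],
)

```text
t: 5.05
position: [0.5431, -0.2445, 0.1245]
ee_rot: [3.141, -0.002, -0.12]
ft_force: [0.4, -0.5, 0.6]
width: 1.0
grasp_force: 0.0
```

```bash
python3 w.py b5 wrist top
```

```text
5.05 [ 0.5431 -0.2445  0.1245] [ 3.1408e+00 -2.1000e-03 -1.1960e-01] [ 0.4 -0.5  0.6]
```

View pics/b5_wrist.png

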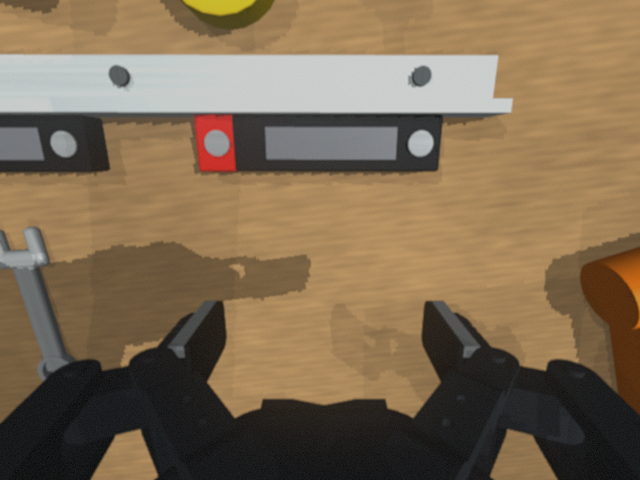

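bar_b sits flush along its whole length (its far edge is on the rail line at row 113, and its end at column 440 is inside the rail end at column 511). Now bar_a.

Emit:
move_arm(
  targets=[
    {"x":-0.01,"y":-0.045,"z":0,"spin":0},
    {"x":-0.02,"y":-0.09,"z":0,"spin":0},
    {"x":-0.03,"y":-0.135,"z":0,"spin":0},
    {"x":-0.035,"y":-0.18,"z":0,"spin":0},
    {"x":-0.035,"y":-0.225,"z":0,"spin":0},
  ],
)

```text
t: 5.65
position: [0.5351, -0.0148, 0.122]
ee_rot: [-3.142, -0.001, -0.119]
ft_force: [1.3, -1.0, -0.4]
width: 1.0
grasp_force: 0.0
```

Emit:
move_arm(
  targets=[
    {"x":-0.01,"y":-0.045,"z":0,"spin":0},
    {"x":-0.02,"y":-0.09,"z":0,"spin":0},
    {"x":-0.03,"y":-0.135,"z":0,"spin":0},
    {"x":-0.034,"y":-0.18,"z":0,"spin":0},
    {"x":-0.034,"y":-0.235,"z":0,"spin":0},
  ],
)

```text
t: 6.15
position: [0.5288, 0.2173, 0.122]
ee_rot: [-3.141, -0.001, -0.12]
ft_force: [1.8, -1.0, -0.3]
width: 1.0
grasp_force: 0.0
```

Emit:
move_arm(
  targets=[
    {"x":0,"y":0,"z":0,"spin":0},
    {"x":0,"y":0,"z":0,"spin":0},
  ],
)

```text
t: 6.35
position: [0.5286, 0.2176, 0.1217]
ee_rot: [-3.141, 0.0, -0.116]
ft_force: [-0.2, -1.0, 0.2]
width: 1.0
grasp_force: 0.0
```

```bash
python3 w.py a1 wrist
```

```text
6.35 [0.5286 0.2176 0.1217] [-3.1406e+00  3.0000e-04 -1.1610e-01] [-0.2 -1.   0.2]
```

View pics/a1_wrist.png

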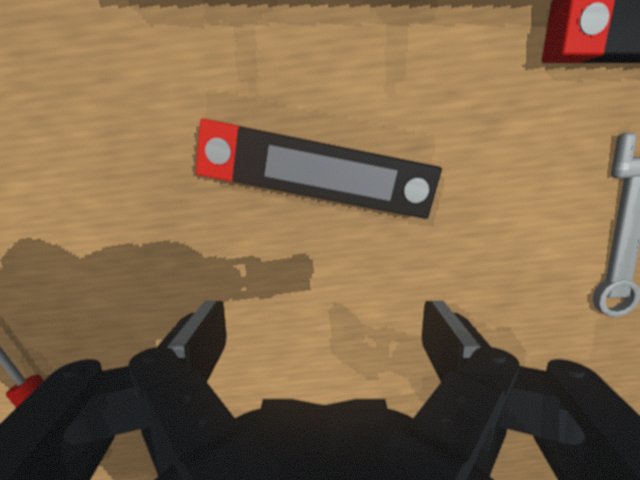

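Emit:
move_arm(
  targets=[
    {"x":0,"y":0,"z":0.045,"spin":0},
    {"x":0,"y":0,"z":0.075,"spin":0},
    {"x":0,"y":0,"z":0.09,"spin":0},
    {"x":0,"y":0,"z":0.1,"spin":0},
    {"x":0,"y":0,"z":0.1,"spin":0},
  ],
)

```text
t: 6.9
position: [0.529, 0.2151, 0.0218]
ee_rot: [3.141, 0.001, -0.12]
ft_force: [0.1, 1.1, 0.3]
width: 0.999
grasp_force: 0.0
```

Emit:
move_arm(
  targets=[
    {"x":0.012,"y":0,"z":0,"spin":0},
    {"x":0.024,"y":0,"z":0,"spin":0},
    {"x":0.034,"y":0,"z":0,"spin":0},
    {"x":0.042,"y":0,"z":0,"spin":0},
    {"x":0.05,"y":0,"z":0,"spin":0},
  ],
)

```text
t: 7.4
position: [0.5788, 0.2104, 0.0227]
ee_rot: [-3.141, 0.001, -0.119]
ft_force: [-7.0, 0.7, 5.8]
width: 1.002
grasp_force: 3.5
```

Emit:
move_arm(
  targets=[
    {"x":0.01,"y":0,"z":0,"spin":0},
    {"x":0.02,"y":0,"z":0,"spin":0},
    {"x":0.03,"y":0,"z":0,"spin":0},
    {"x":0.04,"y":0,"z":0,"spin":0},
    {"x":0.05,"y":0,"z":0,"spin":0},
  ],
)

```text
t: 7.9
position: [0.6284, 0.2047, 0.0228]
ee_rot: [-3.141, 0.001, -0.118]
ft_force: [-6.7, 0.1, 5.6]
width: 1.001
grasp_force: 3.5
```

Emit:
move_arm(
  targets=[
    {"x":0.003,"y":0,"z":0,"spin":0},
    {"x":0.006,"y":0,"z":0,"spin":0},
    {"x":0.008,"y":0,"z":0,"spin":0},
    {"x":0.01,"y":0,"z":0,"spin":0},
    {"x":0.012,"y":0,"z":0,"spin":0},
  ],
)

```text
t: 8.4
position: [0.6397, 0.2031, 0.0225]
ee_rot: [-3.141, 0.001, -0.118]
ft_force: [-5.9, 0.5, 4.6]
width: 0.997
grasp_force: 3.2
```

Emit:
move_arm(
  targets=[
    {"x":0.001,"y":0,"z":0,"spin":0},
    {"x":0.002,"y":0,"z":0,"spin":0},
    {"x":0.003,"y":0,"z":0,"spin":0},
  ],
)

```text
t: 8.7
position: [0.6427, 0.2027, 0.0225]
ee_rot: [-3.141, 0.001, -0.119]
ft_force: [-5.8, 0.4, 4.5]
width: 0.999
grasp_force: 3.2
```

Emit:
move_arm(
  targets=[
    {"x":0.001,"y":0,"z":0,"spin":0},
    {"x":0.002,"y":0,"z":0,"spin":0},
    {"x":0.003,"y":0,"z":0,"spin":0},
  ],
)

```text
t: 9.0
position: [0.6447, 0.2026, 0.0224]
ee_rot: [3.141, 0.003, -0.118]
ft_force: [-14.3, 0.1, 9.9]
width: 1.001
grasp_force: 6.9
```

Emit:
move_arm(
  targets=[
    {"x":0.001,"y":0,"z":0,"spin":0},
    {"x":0.0015,"y":0,"z":0,"spin":0},
  ],
)

```text
t: 9.2
position: [0.6448, 0.2027, 0.0223]
ee_rot: [3.141, 0.006, -0.118]
ft_force: [-18.4, 0.4, 12.6]
width: 1.004
grasp_force: 9.3
```

Emit:
move_arm(
  targets=[
    {"x":-0.005,"y":0,"z":0,"spin":0},
    {"x":-0.02,"y":0,"z":0,"spin":0},
    {"x":-0.04,"y":0,"z":-0.03,"spin":0},
    {"x":-0.06,"y":0,"z":-0.07,"spin":0},
    {"x":-0.08,"y":0,"z":-0.1,"spin":0},
  ],
)

```text
t: 9.7
position: [0.5685, 0.2112, 0.1244]
ee_rot: [-3.141, -0.002, -0.12]
ft_force: [0.3, -0.3, 0.5]
width: 0.999
grasp_force: 0.0
```

Emit:
move_arm(
  targets=[
    {"x":-0.03,"y":0,"z":-0.03,"spin":0},
    {"x":-0.06,"y":0,"z":-0.06,"spin":0},
    {"x":-0.09,"y":0,"z":-0.09,"spin":0},
    {"x":-0.09,"y":0,"z":-0.09,"spin":0},
  ],
)

```text
t: 10.1
position: [0.478, 0.2241, 0.2171]
ee_rot: [-3.139, -0.007, -0.116]
ft_force: [1.3, 0.2, 0.8]
width: 0.999
grasp_force: 0.0
```

```bash
python3 w.py end wrist top
python3 - <<'E'
import cv2,numpy as np
w=cv2.imread("pics/end_wrist.png"); t=cv2.imread("pics/end_top.png")[135:265,190:450]
cv2.imwrite("pics/end.png",np.vstack([cv2.resize(w,(400,300)),cv2.resize(t,(400,200))]) if 0 else np.vstack([cv2.resize(t,(640,320),interpolation=cv2.INTER_CUBIC),cv2.resize(w,(640,480))[:260]]))
E
```

```text
10.1 [0.478  0.2241 0.2171] [-3.139  -0.0073 -0.1161] [1.3 0.2 0.8]
```

View pics/end.png

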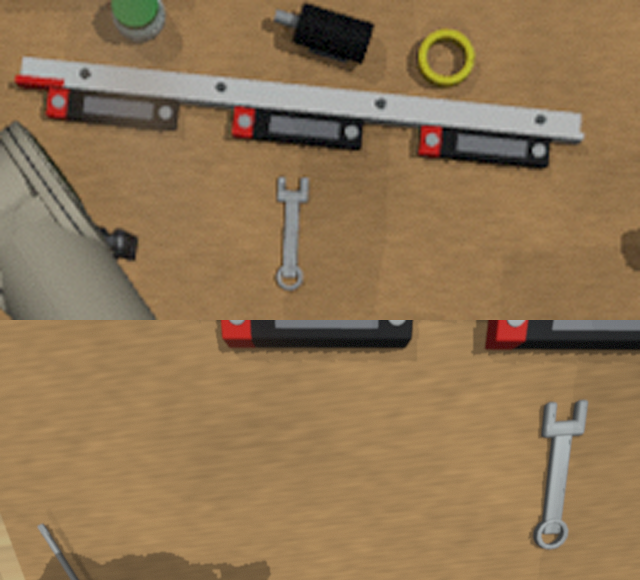

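The top crop shows all three bars flush on the rail at (113,108), (297,128) and (485,145). Their red ends point left, all lie inside the rail's ends, and the rest of the bench is undisturbed. I hand the job in.

```bash
python3 -c "
from bench import arm
print(arm.sign_off())"
```

```text
the job is handed in; nothing more can be done
None
```

I pushed both loose arms flush against the rail, one either side of the middle one with their red ends towards the rail's red end; the final top picture shows nothing else shifted, and I handed the job in at about 10 s (no verdict was returned).

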